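Load the fuller nozzle tin into the sprung nest

TASK

The two closed parts tins look alike but one is fuller: lift them to feel which is the heavier. Load the heavier one into the spring-loaded nest, square and upright, fully down on the nest floor behind its lip, and stand the lighter one upright in the white tray. Set the tins down gently, do not drop them or ram the spring jaw, tip nothing over and leave everything else where it is.

Things in the scene. Friction and masses are not known exactly. Their poses are not given: they have to be found in the camera images.
- tin_1: closed square aluminium parts tin, 56 x 56 mm, 92 mm tall; origin at the centre of its underside, z up, x and y square to its sides. Both tins look alike; each weighs 0.2 to 0.7 kg with its packed contents, which do not shift, and one is at least 0.15 kg heavier. Which one changes every time, whatever its name or place. Grip two facing sides near the top, 20 to 30 N
- tin_2: closed square aluminium parts tin, 56 x 56 mm, 92 mm tall; origin at the centre of its underside, z up, x and y square to its sides. Both tins look alike; each weighs 0.2 to 0.7 kg with its packed contents, which do not shift, and one is at least 0.15 kg heavier. Which one changes every time, whatever its name or place. Grip two facing sides near the top, 20 to 30 N
- nest: steel nest on the bench that takes a tin as a holder takes a battery, between a fixed lip and a spring jaw (knocks over 150 N damage it). Base plate 10 mm thick, 90 mm wide (y), from x = -68 to +96 mm; a post 50 mm high at its +x end. Origin on the bench under the seated tin's centre, z up, x from lip to jaw. Two cheeks 12 mm above the plate, 62 mm apart, guide the tin's y sides
- nest_seat (a point): centre of the nest floor, 10 mm above the bench, where the centre of the tin's underside comes when it is home; axes as the nest's. Way in: tin square to the nest, its underside above the lip top and below the jaw top, push the jaw back with the tin's side at least 6 mm, then go down behind the lip. The rubbing jaw can hold the tin up, so press it down to the floor
- nest_lip (a point): middle of the inner top edge of the fixed lip: x = -28 mm in the nest's frame, 20 mm above the nest floor (30 mm above the bench). The lip is 12 mm thick and 60 mm wide. A tin gripped across the sides that face lip and jaw does not pivot in the fingers when it is pushed against the jaw
- jaw: the nest's sprung jaw, a flat upright steel block 42 mm wide; its pose is the nest's while at rest and moves with it along the nest's +x as it is pushed back. At rest its face is at x = +22 mm in the nest's frame, 6 mm too close for a tin, and its top 50 mm above the bench. It gives at 4 N and takes 7 N at its hard stop 20 mm back; never ram it there: over 60 N bends it
- tray: low open white plastic tray fixed to the bench, 140 x 140 mm, walls 24 mm high and 5 mm thick, inside 130 x 130 mm, floor 5 mm thick; origin at the centre of its underside. The lighter tin goes here, standing; do not let it fall from 10 mm or more or knock it in with over 150 N
- collar: steel collar, ring 34 mm across and 14 mm high, lying flat between the tins; a bystander, origin under its middle
- injector_1: fuel injector, steel, 140 mm long and 24 mm thick, lying beyond the tins; a bystander, origin under its middle
- injector_2: a second fuel injector, like the first and lying beside it; a bystander, origin under its middle
- wrench: steel wrench, 180 mm long, lying across the bench beyond the tins; a bystander, origin under its middle
- spray_can: red spray can, 56 mm across and 170 mm tall, standing beyond the tins; a bystander, origin under its middle
- bowl: white bowl, 110 mm across and 45 mm high, beyond the tins; a bystander, origin under its middle
- screwdriver: screwdriver lying across the bench close to the robot; a bystander, origin under its middle
- carton: cardboard carton, 110 x 150 x 100 mm high, far left; a bystander, origin under its middle
Mind the look-alikes: they are no part of the job. What is shaped like the nest but pink or yellow is not meant.

How it is judged:
At the end, for the whole second after the job is handed in: Heavier tin in the nest: upright within 0.06 rad, underside within 2.5 mm of the nest floor, centre within 4 mm (x) and 6 mm (y) of the seat. Lighter tin upright within 0.06 rad on the tray floor (tray carries under 4.2 N: the lighter tin only). Both at rest (((x of tin_1 in the frame of nest_seat between -0.004 and 0.004 m and y of tin_1 in the frame of nest_seat between -0.006 and 0.006 m and z of tin_1 in the frame of nest_seat between -0.004 and 0.0025 m and angle between each of tin_1, tin_2's own z axis and vertical below 0.06 rad and linear speed of each of tin_1, tin_2 below 0.02 m/s and x of tin_2 in the frame of tray between -0.045 and 0.045 m and y of tin_2 in the frame of tray between -0.045 and 0.045 m and z of tin_2 in the frame of tray below 0.009 m and contact force between tray and tin_2 between 1 and 4.2 N) or (x of tin_2 in the frame of nest_seat between -0.004 and 0.004 m and y of tin_2 in the frame of nest_seat between -0.006 and 0.006 m and z of tin_2 in the frame of nest_seat between -0.004 and 0.0025 m and angle between each of tin_2, tin_1's own z axis and vertical below 0.06 rad and linear speed of each of tin_2, tin_1 below 0.02 m/s and x of tin_1 in the frame of tray between -0.045 and 0.045 m and y of tin_1 in the frame of tray between -0.045 and 0.045 m and z of tin_1 in the frame of tray below 0.009 m and contact force between tray and tin_1 between 1 and 4.2 N))); the robot touches nothing.
It fails at once if a tin rammed or knocked into the nest or tray with over 150 N (contact force between any of nest, tray and tin_1 above 150 N or contact force between any of nest, tray and tin_2 above 150 N).
It fails at once if a tin let fall from 10 mm or more (moving faster than 0.45 m/s with no finger on it) ((contact force between the fingers and tin_1 below 0.1 N and linear speed of tin_1 above 0.45 m/s) or (contact force between the fingers and tin_2 below 0.1 N and linear speed of tin_2 above 0.45 m/s)).
It fails at once if the spring jaw rammed with over 60 N (contact force between jaw and tin_1 above 60 N or contact force between jaw and tin_2 above 60 N).
It fails at once if a tin tipped over (more than 0.6 rad) (angle between any of tin_1, tin_2's own z axis and vertical above 0.6 rad).
It fails at once if a bystander moved more than 25 mm (distance of any of collar, injector_1, injector_2, wrench, spray_can, bowl, screwdriver, carton from where it was at the start of the episode above 0.025 m).
It also fails if it takes over 72 s, if anything falls off the work surface, if the arm or the gripper's body presses on something with over 40 N, if the wrist force passes 120 N, or if a joint passes its speed limit or range.

ROBOT

A 7-joint arm with a two-finger parallel gripper is mounted at the origin on the work surface. World frame = base frame: x ahead of the robot, y to its left, z up, the work surface at z = 0. Lengths are in m, angles in rad, forces in N, time in s.
With the tool pointing down it reaches from about 0.425 to 0.875 m from the base axis. Payload 4.7 kg.
Tool frame: the origin (TCP) lies at the very end of the fingers, on their centre line; the grasp point (between the pads) lies 19 mm behind it (arm.pinch_z is the distance from the TCP to the grasp point, in m); z points along the fingers, y is the line along which they close (so a half turn about z gives the same grasp; the last joint's range is limited). The gripper opens to 87 mm and grips with 3 to 60 N. Pads are 19 mm wide; open, the fingers measure 117 mm over their backs; the gripper's body (75 mm by 190 mm) begins 51 mm behind the grasp point.
Start: joints at [-1.201, 0.321, -0.07, 1.45, 0.023, 1.371, -0.057], TCP at [0.226, 0.609, 0.223] pointing down, gripper open.
Joint ranges: [-2.86, 2.86], [-0.3, 2.09], [-1.38, 1.24], [0.06, 2.45], [-1.56, 4.7], [0.09, 2.05], [-2.69, 2.69]. Speed limits (rad/s): [2.57, 2.57, 3.14, 3.14, 3.14, 3.14, 3.14].

INTERFACE

Orientations are given as a rotation vector (axis times angle).
In Python, from rig import arm gives the robot as it stands. Calls block until the motion is done:
- arm.move_pose(position, orientation): joint-space move of the TCP to a pose.
- arm.servo_line(position, velocity=0.15, attitude=None): straight line of the TCP; attitude=None keeps the orientation; velocity is the mean speed in m/s.
- arm.movej(angles): joint-space move.
- arm.gripper_open() and arm.grasp(f_grip=None): open the fingers fully, or close them until they stop; f_grip is the grip in N (None keeps the last).
- arm.wait(seconds).
- arm.solve_ik(position, orientation): joint angles nearest the present ones, or None.
- arm.observe(): the state.
- arm.capture(name): name is "scene" or "top" or "wrist"; returns a dict with "frame" (420x560x3 uint8, red, green, blue), "range_z" (420x560 float32, m along the optical axis (not along the pixel's ray), 0 where there is no reading), "fovy" (degrees; the focal length in pixels is half the picture's height over the tangent of half this angle, whatever the lens; pixels are square), "cx", "cy" (the principal point, pixels), "pose" (4x4, takes a point from camera to world coordinates); the wrist camera has in their place "tool_from_camera" (4x4, takes a point from camera to tool coordinates, whose origin is the TCP and whose axes are the flange's). Camera axes: x right, y down, z forward; pixel columns grow to the right and rows downward; lengths in m; the calibration is good to about 2 mm. A picture is of the moment at which its call begins: read the wrist's pose just before it.
A pose or a line that the arm cannot do raises arm.PlanningError and nothing moves.
- arm.close_job(): hands the job in; it is judged then, once.
Trained networks look in a picture, given as the dict that the camera call returned (one of the last four; its "shot" number tells which), for a name from the list of things; names that differ only in an ending like _2 or _b are one class to them, and where a whole thing is asked for, a point or a joint stands for the part that bears it (a point fixed in the world has none). Each returns a list of dicts, best first, with "conf" (0 to 1); they miss things now and then, are a little off and sometimes report something else, mostly with a low value. They report only what shows in the picture. A call takes as long as a camera call. They do not tell look-alikes from the thing itself.
- arm.boxes_of(target, picture): "location" ([x, y, z] in m, in the coordinates of the camera as it stood for that picture, good to about 4 mm: the middle of the surface that is visible of it).
- arm.regions_of(target, picture): "pixels" (420x560 bool, what is visible of it).
The state is a dict: "t": time; "q": joint angles; "joint_vel": joint speeds; "joint_efforts": joint torques, N m; "tool_pos": TCP position; "tool_rot": TCP orientation; "wrist_force": force on the tool from outside, world axes, zero at the start; "moment": the same for the moment, N m; "gripper_width": finger opening in m; "grasp_force": force on a finger pad.
Only numpy, scipy, OpenCV 4.12 (cv2) and the standard library are available. Lean on these libraries where they do the work, as an engineer would, in place of code of your own. Each camera call takes 0.05 s, during which the arm holds its last target. There are 200 camera calls.

## Working session

There is one attempt and no reset: what is moved stays moved. The work goes in short steps, each a Python script; the robot and the scene stay as the last script left them, time stands still between calls to the robot, and variables do not carry over. Pictures are saved under pics/ and viewed, at most 10 in all, crops included, and the job is handed in when it is done.

```bash
ls; mkdir -p pics
python3 - <<'E'
from rig import arm
import cv2,numpy as np
print(arm.observe())
for n in ("scene","top"):
    c=arm.capture(n); cv2.imwrite(f"pics/{n}0.png",c["frame"][:,:,::-1]); print(n,c["pose"].round(3).tolist(),c["fovy"])
    for t in ("tin_1","nest","tray","jaw","collar"):
        for d in arm.boxes_of(t,c)[:4]:
            p=c["pose"]@np.r_[d["location"],1]; print(t,round(d["conf"],2),p[:3].round(3))
E
```

```text
pics
{'t': 0.0, 'q': array([-1.20090664,  0.32180703, -0.07012448,  1.45170264,  0.02261415,
        1.37074117, -0.05690373]), 'joint_vel': array([-5.24322587e-05,  1.08344225e-04, -1.07721941e-03, -4.07397174e-04,
        1.65918347e-03, -1.64293924e-03, -1.31658523e-03]), 'joint_efforts': array([ 1.11337145e-04, -4.91291070e+01, -4.03765664e-01, -3.12535071e+01,
       -6.38781628e-02,  4.37754253e-02,  1.75299974e-04]), 'tool_pos': array([0.22625211, 0.60876838, 0.22145829]), 'tool_rot': array([-5.55783325e-01, -3.09180083e+00,  2.91462706e-03]), 'wrist_force': array([ 0.86690484, -0.43618221,  0.16508741]), 'moment': array([0.00015914, 0.03065884, 0.02368462]), 'grasp_force': 0.0, 'gripper_width': 0.08671468758304143}
scene [[-0.398, 0.799, -0.45, 1.075], [0.917, 0.343, -0.202, 0.333], [-0.007, -0.493, -0.87, 1.075], [0.0, 0.0, 0.0, 1.0]] 43.63916749628431
tin_1 0.88 [0.563 0.088 0.087]
tin_1 0.6 [ 0.595 -0.062  0.085]
nest 0.81 [0.332 0.255 0.009]
nest 0.71 [0.457 0.455 0.005]
nest 0.57 [0.539 0.247 0.008]
tray 0.62 [ 0.546 -0.264  0.006]
tray 0.48 [0.565 0.086 0.087]
jaw 0.82 [0.545 0.244 0.046]
jaw 0.51 [0.461 0.454 0.047]
jaw 0.46 [0.331 0.253 0.045]
collar 0.64 [ 0.614 -0.     0.012]
collar 0.58 [0.537 0.25  0.011]
top [[0.012, -0.99, 0.138, 0.421], [-1.0, -0.011, 0.011, 0.078], [-0.01, -0.139, -0.99, 0.979], [0.0, 0.0, 0.0, 1.0]] 54.260606123104374
tin_1 0.81 [0.536 0.083 0.088]
tin_1 0.74 [ 0.578 -0.07   0.09 ]
nest 0.74 [0.433 0.451 0.009]
nest 0.72 [0.524 0.244 0.003]
nest 0.57 [0.307 0.253 0.007]
tray 0.88 [ 0.545 -0.265 -0.   ]
tray 0.58 [ 0.774 -0.199  0.017]
jaw 0.64 [0.449 0.452 0.055]
jaw 0.61 [0.536 0.242 0.048]
jaw 0.59 [0.322 0.252 0.052]
collar 0.66 [ 0.607 -0.002  0.013]
collar 0.62 [0.522 0.24  0.009]
collar 0.51 [ 0.772 -0.049  0.148]
```

View pictures.

View pics/scene0.png

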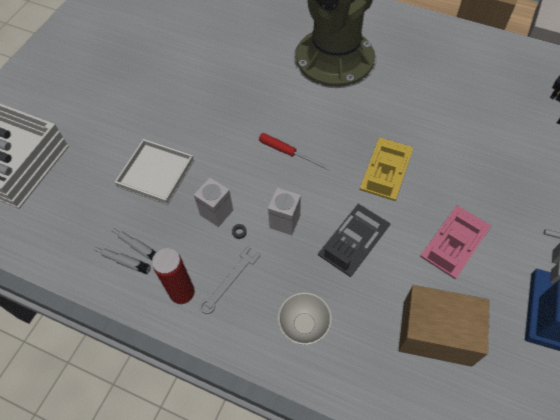

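View pics/top0.png

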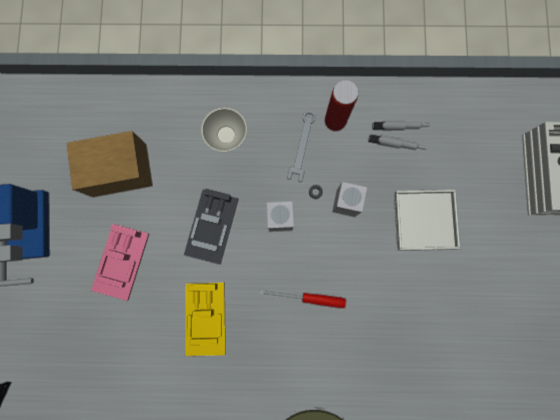

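```bash
cat > h.py <<'E'
from rig import arm
import numpy as np,cv2
from scipy.spatial.transform import Rotation as R
def down(phi): # tool y axis points along world angle phi, z down
    y=np.array([np.cos(phi),np.sin(phi),0]); z=np.array([0,0,-1.]); x=np.cross(y,z)
    return R.from_matrix(np.c_[x,y,z]).as_rotvec()
def cloud(n):
    o=arm.observe(); c=arm.capture(n); d=c["range_z"]; h,w=d.shape
    f=h/2/np.tan(np.radians(c["fovy"])/2); v,u=np.mgrid[:h,:w]
    p=np.stack([(u-c["cx"])/f*d,(v-c["cy"])/f*d,d],-1)
    if "pose" in c: T=c["pose"]
    else:
        T=np.eye(4); T[:3,:3]=R.from_rotvec(o["tool_rot"]).as_matrix(); T[:3,3]=o["tool_pos"]; T=T@c["tool_from_camera"]
    p=p@T[:3,:3].T+T[:3,3]; p[d<=0]=np.nan
    return c,p
def sel(p,xy,r,z0,z1):
    m=(np.hypot(p[...,0]-xy[0],p[...,1]-xy[1])<r)&(p[...,2]>z0)&(p[...,2]<z1)
    return p[m]
def rect(q):
    (cx,cy),(w,h),a=cv2.minAreaRect((q[:,:2]*1000).astype(np.float32))
    return np.round([cx,cy,w,h,a,q[:,2].mean()*1000,len(q)],1).tolist()
E
python3 - <<'E'
from h import *
for n in ("top","scene"):
    c,p=cloud(n)
    print(n,"table z",np.nanmedian(sel(p,(.45,0),.05,-.02,.02)[:,2]))
    print("tinA",rect(sel(p,(.535,.083),.06,.082,.1)))
    print("tinB",rect(sel(p,(.577,-.07),.06,.082,.1)))
    print("nest",rect(sel(p,(.53,.243),.11,.005,.08)), "hi",rect(sel(p,(.53,.243),.11,.04,.08)))
    print("tray",rect(sel(p,(.545,-.265),.12,.015,.05)))
o=c
c=arm.capture("wrist"); print(c["tool_from_camera"].round(3).tolist(),c["fovy"])
E
```

```text
top table z -0.001610174821507604
tinA [542.0, 82.1, 56.0, 55.9, 3.5, 91.0, 659.0]
tinB [583.2, -75.4, 56.4, 56.6, 77.9, 91.0, 666.0]
nest [523.1, 246.7, 90.9, 163.8, 76.3, 17.3, 2566.0] hi [565.9, 235.9, 60.3, 72.2, 76.3, 46.8, 373.0]
tray [543.6, -264.3, 140.1, 142.5, 1.7, 21.5, 627.0]
scene table z -0.00021030889754336535
tinA [544.3, 83.9, 60.3, 57.2, 3.7, 91.8, 637.0]
tinB [586.1, -73.8, 59.7, 58.1, 77.7, 91.9, 630.0]
nest [516.2, 251.6, 193.9, 187.3, 76.8, 20.6, 2599.0] hi [568.4, 237.4, 60.2, 75.5, 76.9, 47.4, 469.0]
tray [546.5, -261.7, 143.3, 143.1, 1.8, 21.6, 662.0]
[[-0.0, -0.954, -0.301, 0.082], [1.0, -0.0, -0.0, 0.0], [0.0, -0.301, 0.954, -0.162], [0.0, 0.0, 0.0, 1.0]] 59.50228744122123
```

Run:
```python
from h import *
yn=np.radians(-13.7)
arm.move_pose([.515,.25,.24],down(yn)); o=arm.observe(); print(o["t"],o["q"].round(2),o["tool_pos"].round(4))
arm.wait(.3)
c,p=cloud("wrist"); cv2.imwrite("pics/w_nest.png",c["frame"][:,:,::-1])
print("table",np.nanmedian(sel(p,(.44,.17),.03,-.02,.02)[:,2]))
print("nest",rect(sel(p,(.525,.246),.11,.005,.08)),"hi",rect(sel(p,(.53,.243),.11,.04,.08)))
q=sel(p,(.525,.246),.11,.005,.08)
Rz=np.array([[np.cos(yn),np.sin(yn)],[-np.sin(yn),np.cos(yn)]])
l=(q[:,:2]-[.5095,.25])@Rz.T*1000; z=q[:,2]*1000
np.save("nestl.npy",np.c_[l,z])
s=abs(l[:,1])<15
for a in range(-72,100,4):
    m=s&(l[:,0]>=a)&(l[:,0]<a+4)
    print(a,z[m].mean().round(1) if m.any() else None,end="; ")
print()
for (lo,hi,nm) in ((27,33,"lip"),(45,56,"top50"),(17,26,"cheek")):
    m=(z>lo)&(z<hi); print(nm,m.sum(),np.percentile(l[m],[1,99],axis=0).round(1).tolist())
arm.move_pose([.5435,.0,.24],down(np.radians(-4))); arm.wait(.3)
c,p=cloud("wrist"); cv2.imwrite("pics/w_tins.png",c["frame"][:,:,::-1])
print("tinA",rect(sel(p,(.542,.083),.06,.082,.1)),"tinB",rect(sel(p,(.583,-.075),.06,.082,.1)))
print(arm.observe()["t"])
```

```text
2.4333 [-0.83  0.15  0.37  1.64 -0.06  1.37 -0.69] [0.5142 0.252  0.2398]
table -0.00021027898183040294
nest [524.3, 248.3, 90.3, 164.2, 76.3, 19.3, 12753.0] hi [567.3, 238.0, 60.0, 72.0, 76.7, 47.3, 2233.0]
-72 None; -68 9.6; -64 9.8; -60 9.7; -56 9.8; -52 9.8; -48 9.7; -44 9.8; -40 29.7; -36 29.7; -32 29.8; -28 16.3; -24 9.6; -20 9.9; -16 9.8; -12 9.8; -8 9.7; -4 9.8; 0 9.8; 4 9.8; 8 9.9; 12 9.9; 16 9.9; 20 25.1; 24 50.2; 28 50.3; 32 50.4; 36 49.9; 40 17.8; 44 20.1; 48 23.0; 52 25.2; 56 27.1; 60 28.1; 64 27.2; 68 27.9; 72 28.2; 76 27.5; 80 39.2; 84 49.7; 88 49.9; 92 49.8; 96 None; 
lip 753 [[-39.0, -27.2], [85.7, 31.9]]
top50 1502 [[23.0, -26.3], [94.4, 31.2]]
cheek 813 [[-31.5, -35.4], [85.4, 40.0]]
tinA [543.5, 83.7, 56.2, 56.1, 3.2, 92.3, 5050.0] tinB [584.8, -73.9, 57.1, 56.4, 77.8, 91.9, 3570.0]
4.125
```

View pics/w_nest.png

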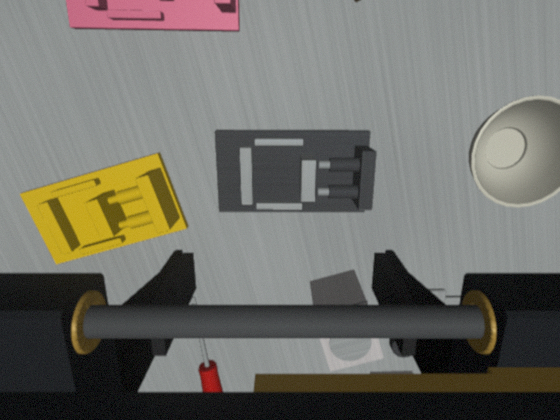

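```bash
cat >> h.py <<'E'
def at(msg=""):
    o=arm.observe(); print(msg,"t",round(o["t"],1),"pos",(o["tool_pos"]*1000).round(1),"F",o["wrist_force"].round(2),"w",round(o["gripper_width"]*1000,1),"gf",round(o["grasp_force"],1)); return o
def pick(x,y,phi):
    arm.move_pose([x,y,.17],down(phi)); arm.wait(.2); at("above")
    arm.servo_line([x,y,.059],.1); arm.wait(.2); at("down")
    arm.grasp(25); arm.wait(.2); at("grip")
    arm.servo_line([x,y,.17],.1); arm.wait(.6)
    return np.mean([(arm.wait(.1),arm.observe()["wrist_force"])[1] for _ in range(5)],0)
E
python3 - <<'E'
from h import *
print(pick(.5435,.0837,np.radians(3.2))); at("lifted")
E
```

```text
above t 4.8 pos [544.4  82.4 171.1] F [ 0.09  0.19 -0.2 ] w 86.9 gf 0.0
down t 6.3 pos [543.9  83.8  59.6] F [-0.77 -0.57 -1.02] w 86.9 gf 0.0
grip t 7.1 pos [543.3  83.7  58.9] F [-1.47  0.96  1.01] w 55.4 gf 25.0
[ 0.54739894  0.15086852 -3.15708437]
lifted t 9.5 pos [543.5  83.7 170. ] F [ 0.91  0.9  -4.07] w 55.9 gf 25.0
```

Run:
```python
from h import *
f=np.array([(arm.wait(.05),arm.observe()["wrist_force"][2])[1] for _ in range(40)]); print(f.mean(),f.std(), arm.observe()["t"])
```

```text
-2.9166443290147095 0.4877659400328826 11.5
```

```bash
cat >> h.py <<'E'
def fz(n=8): return np.mean([(arm.wait(.02),arm.observe()["wrist_force"][2])[1] for _ in range(n)])
E
python3 - <<'E'
from h import *
x,y=.545,-.263
arm.servo_line([.5435,.0837,.20],.15)
arm.move_pose([x,y,.20],down(np.radians(1.7))); arm.wait(.2); at("above tray")
arm.servo_line([x,y,.068],.1); arm.wait(.2); f0=fz(15); z=.068
while z>.061:
    z-=.001; arm.servo_line([x,y,z],.02); f=fz()
    print(round(z,4),round(f-f0,2),end="; ")
    if f-f0>1.8: break
at("landed"); arm.gripper_open(); arm.wait(.2)
arm.servo_line([x,y,.19],.15); at("up")
m=pick(.5848,-.0739,np.radians(-12.2)); print(m,fz(20)); at("B lifted")
c=arm.capture("scene"); cv2.imwrite("pics/s1.png",c["frame"][:,:,::-1])
E
```

```text
above tray t 13.4 pos [ 545.7 -261.3  199.9] F [ 0.04 -0.5  -2.02] w 55.9 gf 25.0
0.067 0.08; 0.066 0.16; 0.065 0.04; 0.064 0.38; 0.063 8.54; landed t 17.2 pos [ 545.  -263.1   63.9] F [-2.19  0.81  5.99] w 55.9 gf 25.0
up t 19.2 pos [ 544.4 -262.6  189. ] F [-0.32  0.67  0.02] w 87.2 gf 0.0
above t 20.2 pos [584.5 -76.5 170.2] F [ 0.21  0.42 -0.24] w 87.1 gf 0.0
down t 21.7 pos [585.2 -73.9  59.5] F [-0.62 -0.16 -0.14] w 87.0 gf 0.0
grip t 22.5 pos [584.4 -73.8  59. ] F [-2.39  1.08  2.86] w 55.9 gf 25.0
[ 0.13776805  0.12370538 -6.13264704] -6.053652006482647
B lifted t 25.2 pos [584.8 -73.9 170. ] F [-0.05 -0.34 -5.94] w 55.9 gf 25.0
```

View pics/s1.png

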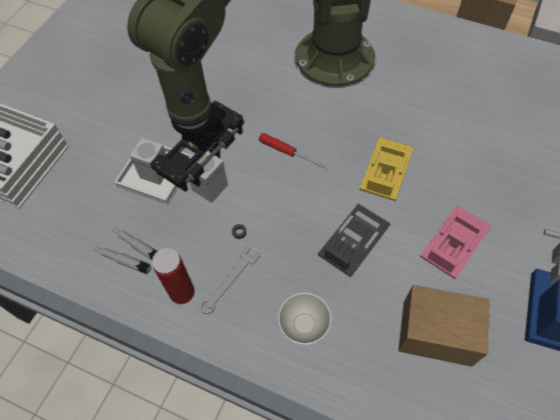

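```bash
cat >> h.py <<'E'
YN=np.radians(-13.6); ON=np.array([.5107,.2516]); UX=np.array([np.cos(YN),np.sin(YN)]); UY=np.array([-UX[1],UX[0]])
def N(x,z,y=0.): return np.r_[ON+x/1000*UX+y/1000*UY,z/1000]  # mm in nest frame, z above bench
def local(n=8):
    r=[(arm.wait(.02),arm.observe())[1] for _ in range(n)]
    f=np.mean([o["wrist_force"] for o in r],0); p=np.mean([o["tool_pos"] for o in r],0)
    F=np.array([f[:2]@UX,f[:2]@UY,f[2]]); P=np.r_[(p[:2]-ON)@UX,(p[:2]-ON)@UY,p[2]]*1000
    return F,P
E
python3 - <<'E'
from h import *
arm.servo_line([.5848,-.0739,.20],.15)
arm.move_pose(N(-16,190),down(YN)); arm.wait(.3); print(local())
arm.servo_line(N(-16,99.5),.1); arm.wait(.3); F0,P=local(15); print(F0,P)
for x in np.arange(-12,4.1,2):
    arm.servo_line(N(x,99.5),.02); F,P=local(4); print((F-F0).round(1),P.round(1))
    if abs(F-F0).max()>14: print("STOP");break
c=arm.capture("wrist"); cv2.imwrite("pics/w2.png",c["frame"][:,:,::-1]); print(arm.observe()["t"])
E
```

```text
(array([ 0.0850041 ,  0.14159782, -6.15395838]), array([-15.55489186,  -0.46551981, 190.03393205]))
[ 0.09525737 -0.10684556 -6.24415854] [-1.59624734e+01  8.91706271e-02  9.96698832e+01]
[-0.1  0.4  0.6] [-11.9  -0.1  99.5]
[-0.3 -0.2  0.5] [-9.9 -0.  99.5]
[ 0.   0.5 -0.2] [-7.9 -0.  99.5]
[-1.6  0.5  0.8] [-6.5  0.1 99.4]
[-4.5  0.6  0.8] [-5.   0.1 99.3]
[-4.1  0.6  0.7] [-2.5  0.  99.3]
[-4.9  1.  -0.7] [-0.3  0.  99.3]
[-5.7  0.7 -0.9] [ 1.7  0.  99.3]
[-5.1  0.8 -0.5] [ 3.6 -0.  99.3]
31.9417
```

View pics/w2.png

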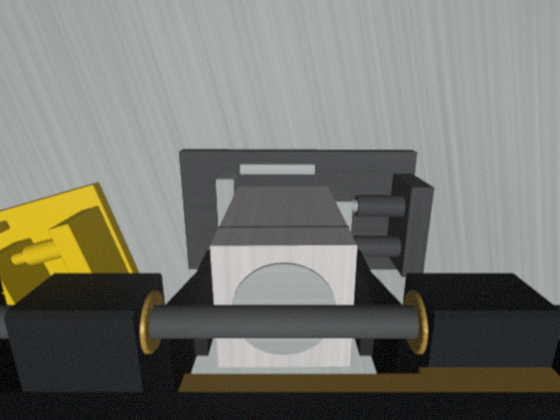

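Run:
```python
from h import *
F0,_=local(10); z=99.5
while z>66.5:
    z-=3 if z>74 else .7
    arm.servo_line(N(4,z),.03); F,P=local(4); print(round(z,1),(F-F0).round(1),P.round(1))
    if abs((F-F0)[:2]).max()>12 or (F-F0)[2]>16: print("STOP");break
print(arm.observe()["t"])
```

```text
96.5 [-0.4 -0.1  0.8] [ 3.8 -0.  96.5]
93.5 [-0.4 -0.5  1.2] [ 3.8 -0.  93.6]
90.5 [-0.3 -0.8  1.1] [ 3.9 -0.  90.6]
87.5 [-0.6 -0.6  1.4] [ 3.9  0.  87.6]
84.5 [-0.4 -0.4  1.1] [ 3.9  0.  84.6]
81.5 [-0.  -0.8  1.6] [ 3.9  0.  81.6]
78.5 [-0.5 -0.6  1.5] [ 3.9  0.  78.6]
75.5 [-0.  -0.7  1.5] [ 4.   0.  75.6]
72.5 [-0.7 -0.5  1.2] [ 4.   0.  72.6]
71.8 [-0.5 -0.4  2.2] [ 4.1  0.  72.1]
71.1 [-0.5 -0.9  2.7] [ 4.2  0.  71.5]
70.4 [-0.7 -1.3  3.1] [ 4.2  0.  70.9]
69.7 [-0.6 -0.4  3.5] [ 4.3  0.  70.2]
69.0 [-0.3 -1.2  3.4] [ 4.3  0.  69.5]
68.3 [-0.8 -1.7  4.4] [ 4.3  0.  69. ]
67.6 [-2.1 -2.5  9.1] [ 4.4  0.  68.9]
66.9 [-3.8 -3.4 14.4] [ 4.4  0.1 68.9]
66.2 [-5.6 -4.8 18.4] [ 4.4  0.1 68.9]
STOP
37.8083
```

Run:
```python
from h import *
arm.servo_line(N(4,68),.03); F0,P=local(8); print(F0,P)
for x in np.arange(3,-2.1,-.7):
    arm.servo_line(N(x,68),.02); F,P=local(4); print(round(x,1),(F-F0).round(1),P.round(1))
    if (F-F0)[0]>11: break
arm.servo_line(N(x,67),.02); print(local(8))
arm.gripper_open(); arm.wait(.3)
_,P=local(3); arm.servo_line(N(P[0],200,P[1]),.12); arm.wait(.3)
c,p=cloud("wrist"); q=sel(p,ON,.06,.09,.12); r=rect(q); print("tin top",r)
c=np.array(r[:2])/1000-ON; print("local",c@UX*1000,c@UY*1000,"z",np.percentile(q[:,2],[5,50,95]))
A=np.c_[q[:,:2]-q[:,:2].mean(0),np.ones(len(q))]; print("tilt",np.linalg.lstsq(A,q[:,2],rcond=None)[0][:2])
c,p=cloud("top"); cv2.imwrite("pics/top2.png",c["frame"][:,:,::-1])
print("nest tin",rect(sel(p,ON,.06,.085,.12)),"tray tin",rect(sel(p,(.545,-.263),.06,.08,.12)),arm.observe()["t"])
```

```text
[-6.28039816 -1.03220519 -0.74906202] [4.26398832e+00 3.11818579e-02 6.89574104e+01]
3.0 [ 0.9  0.2 -0.9] [ 3.7  0.1 68.9]
2.3 [ 1.3 -0.2  0.9] [ 3.2  0.1 68.9]
1.6 [ 2.9 -0.8  3.5] [ 2.7  0.1 68.9]
0.9 [ 5.1 -0.9  5.9] [ 2.3  0.1 68.8]
0.2 [ 5.5 -1.2  6.2] [ 1.8  0.1 68.8]
-0.5 [ 6.6 -1.2  5.8] [ 1.1  0.1 68.8]
-1.2 [ 6.4 -0.7  6.6] [ 0.4  0.1 68.8]
-1.9 [ 6.5 -1.   6.3] [-0.3  0.1 68.8]
(array([-1.7203421 , -3.60996792, 12.17752527]), array([-0.27588973,  0.14916202, 68.75920244]))
tin top [510.8, 251.7, 56.6, 56.1, 76.2, 102.1, 5639.0]
local 0.07368188874758752 0.12071031136810033 z [0.10054159 0.10231985 0.10385086]
tilt [-0.00679235 -0.02728873]
nest tin [508.9, 247.7, 52.2, 55.8, 76.1, 100.4, 521.0] tray tin [543.7, -263.6, 55.4, 58.4, 1.0, 95.5, 736.0] 43.9417
```

Run:
```python
from h import *
def tilt(q):
    A=np.c_[q[:,:2]-q[:,:2].mean(0),np.ones(len(q))]; return np.linalg.lstsq(A,q[:,2],rcond=None)[0].round(4),len(q)
for n in ("wrist","top"):
    c,p=cloud(n)
    print(n,"tin",tilt(sel(p,ON,.036,.097,.107)),"inner",tilt(sel(p,ON,.02,.097,.107)),"table",tilt(sel(p,(.5,.33),.25,-.006,.004)))
at()
```

```text
wrist tin (array([-0.0007, -0.0073,  0.1023]), 5381) inner (array([ 0.0015, -0.0011,  0.1031]), 2180) table (array([ 0.0001, -0.0003, -0.0002]), 103036)
top tin (array([ 0.0088, -0.0032,  0.101 ]), 473) inner (array([ 0.0207, -0.0112,  0.1016]), 188) table (array([ 0.0008, -0.0006, -0.0015]), 9842)
 t 44.0 pos [508.8 252.  199.9] F [0.64 0.61 0.23] w 87.2 gf 0.0
```

View pics/top2.png

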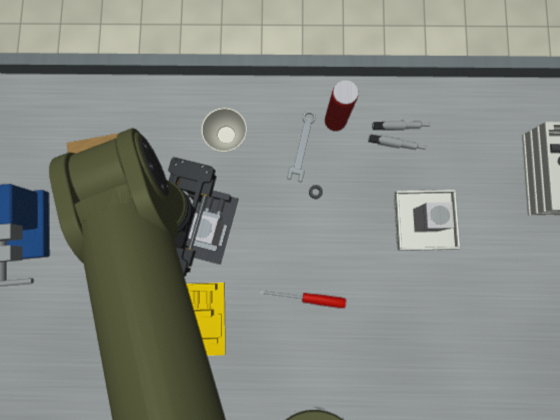

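The top picture shows the heavy tin upright and level in the nest at about (207,228). The light tin stands in the tray at about (437,215), and the visible bystanders have not moved. I'm handing the job in.

```bash
python3 -c "
from h import *
print(arm.close_job())"
```

```text
the job is handed in; nothing more can be done
None
```

The job is handed in, though no verdict came back: the heavier tin (about 0.62 kg) is seated square and level on the nest floor, and the lighter tin (about 0.30 kg) stands upright in the white tray, after about 44 s of the 72 s allowed.

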